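# Put the fruit-sizing gauges away in their tray

### The arm

A 7-joint arm with a two-finger parallel gripper is mounted at the origin on the work surface. World frame = base frame: x ahead of the robot, y to its left, z up, the work surface at z = 0. Lengths are in m, angles in rad, forces in N, time in s.
With the tool pointing down it reaches from about 0.4 to 0.85 m from the base axis. Payload 6.9 kg.
Tool frame: the origin (TCP) lies midway between the tips of the shut fingers; the grasp point (between the pads) lies behind it (ctrl.pinch_z is the z of the grasp point in the tool frame, in m); z points along the fingers, y is the direction in which the jaws open and shut (so a half turn about z gives the same grasp; the last joint's range is limited). The gripper opens to 85 mm and grips with 20 to 120 N. Pads are 22 mm wide; open, the fingers measure 114 mm over their backs; the gripper's body (76 mm by 85 mm) begins 54 mm behind the grasp point. The pads swing forward as they close: fully open they stand 13 mm farther back than shut.
Start: joints at [1.403, 0.507, -0.238, 1.5, 0.126, 1.149, -0.155], TCP at [0.168, -0.602, 0.231] pointing down, gripper open.
Joint ranges: [-3.08, 3.08], [-0.24, 2.05], [-1.43, 1.35], [0, 2.5], [-1.52, 4.66], [0.17, 1.96], [-2.89, 2.89]. Speed limits (rad/s): [2.39, 2.39, 3.14, 3.14, 3.14, 3.14, 3.14].

### API

Orientations are given as a unit quaternion [w, x, y, z].
In Python, from station import ctrl, get_state, vision, ticket, models gives the robot as it stands. Calls block until the motion is done:
- ctrl.movep(position, orientation): joint-space move of the TCP to a pose.
- ctrl.movel(position, frame=None, max_speed=0.15): straight line of the TCP; frame=None keeps the orientation; max_speed is the mean speed in m/s.
- ctrl.set_joints(angles): joint-space move.
- ctrl.ungrasp() and ctrl.close_gripper(force=None): open the fingers fully, or close them until they stop; force is the grip in N (None keeps the last).
- ctrl.pause(seconds).
- ctrl.ik(position, orientation): joint angles nearest the present ones, or None.
- get_state(): the state.
- vision.grab_frame(name): name is "side" or "top" or "wrist"; returns (picture, depth): 384x512x3 uint8, blue, green, red; 384x512 float32, m along the optical axis (not along the pixel's ray), 0 where there is no reading.
- vision.camera_info(name): a dict with "mtx" (3x3 intrinsics, pixels), "R" (3x3) and "t" (3): a world point X has camera coordinates R X + t; the wrist camera has in their place "hand_eye" (4x4, takes a point from camera to tool coordinates, whose origin is the TCP and whose axes are the flange's). Camera axes: x right, y down, z forward; pixel columns grow to the right and rows downward; lengths in m; the calibration is good to about 2 mm. A picture is of the moment at which its call begins: read the wrist's pose just before it. camera_info takes no time and is no camera call.
A pose or a line that the arm cannot do raises ctrl.Unreachable and nothing moves.
- ticket.close_job(): hands the job in, once; it reports no verdict.
Trained networks look in the newest picture that a camera, given by its name, has taken for a name from the list of things; names that differ only in an ending like _2 or _b are one class to them, and where a whole thing is asked for, a point or a joint stands for the part that bears it (a point fixed in the world has none). Each returns a list of dicts, best first, with "p" (0 to 1); they miss things now and then, are a little off and sometimes report something else, mostly with a low value. They report only what shows in the picture. A call takes as long as a camera call. They do not tell look-alikes from the thing itself.
- models.recognise(camera, target): "point" ([column, row] in pixels, amid what is visible of it).
- models.masks_of(camera, target): "mask" (384x512 bool, what is visible of it) and "point" ([column, row] in pixels, amid what is visible of it).
The state is a dict: "time": time; "qpos": joint angles; "qd": joint speeds; "tau": joint torques, N m; "tcp_pos": TCP position; "eef_rot": TCP orientation; "contact_force": force on the tool from outside, world axes, zero at the start; "wrist_torque": the same for the moment, N m; "width": finger opening in m.
Only numpy, scipy, OpenCV 4.12 (cv2) and the standard library are available. Lean on these libraries where they do the work, as an engineer would, in place of code of your own. Each camera call takes 0.05 s, during which the arm holds its last target.

### The job

Take the pile of four fruit-sizing gauges apart from the top down, one at a time, and pack them flat in the tray, each with its ring around the disc of its own colour (the whole disc showing in the hole) and its handle running straight across to the far side of the tray, so that the four lie head to tail. Leave the loose mandarin on the bench where it is.

Things in the scene. Friction and masses are not known exactly. Their poses are not given: they have to be found in the camera images.
- blue_ring (a point): blue flat gauge, 10 thick (mm): ring 72 across with 58 hole, handle 24 wide. Point: centre of the hole, 5 above the underside. x along the handle, which ends at x=95; z up. Grasp the upright grip block on the handle: centre x=55, z=26; 14 thick along x, 24 along y, z 5 to 47. 0.12 kg, centre of mass near x=20. Lowest of the pile, on a 3 mm black mat. Rings stacked, handles fanned out.
- red_ring (a point): red flat gauge, 10 thick (mm): ring 72 across with 54 hole, handle 24 wide. Point: centre of the hole, 5 above the underside. x along the handle, which ends at x=95; z up. Grasp the upright grip block on the handle: centre x=55, z=26; 14 thick along x, 24 along y, z 5 to 47. 0.12 kg, centre of mass near x=20. Lies on the blue one. Rings stacked, handles fanned out.
- green_ring (a point): green flat gauge, 10 thick (mm): ring 72 across with 50 hole, handle 24 wide. Point: centre of the hole, 5 above the underside. x along the handle, which ends at x=95; z up. Grasp the upright grip block on the handle: centre x=55, z=26; 14 thick along x, 24 along y, z 5 to 47. 0.12 kg, centre of mass near x=20. Lies on the red one. Rings stacked, handles fanned out.
- yellow_ring (a point): yellow flat gauge, 10 thick (mm): ring 72 across with 46 hole, handle 24 wide. Point: centre of the hole, 5 above the underside. x along the handle, which ends at x=95; z up. Grasp the upright grip block on the handle: centre x=55, z=26; 14 thick along x, 24 along y, z 5 to 47. 0.12 kg, centre of mass near x=20. Top of the pile, on the green one. Rings stacked, handles fanned out.
- disc_blue: blue disc, 24 mm in diameter, flush (1 mm) on the tray's floor, fixed in the tray: where the centre of the blue gauge's ring belongs. Origin on the tray's floor at the disc's centre.
- disc_red: red disc, 24 mm in diameter, flush (1 mm) on the tray's floor, fixed in the tray: where the centre of the red gauge's ring belongs. Origin on the tray's floor at the disc's centre.
- disc_green: green disc, 24 mm in diameter, flush (1 mm) on the tray's floor, fixed in the tray: where the centre of the green gauge's ring belongs. Origin on the tray's floor at the disc's centre.
- disc_yellow: yellow disc, 24 mm in diameter, flush (1 mm) on the tray's floor, fixed in the tray: where the centre of the yellow gauge's ring belongs. Origin on the tray's floor at the disc's centre.
- tray: Fixed plywood tray, grey floor 6 mm up; inside 143 (x) by 255 mm (y), walls 6 thick, 12 above floor. Origin: underside centre. Discs at x,y = 29.5,-85.5; -29.5,-28.5; 29.5,28.5; -29.5,85.5, colours shuffled. Gauges fit only along tray x, handle (gauge +x) towards tray -x from discs at x=29.5, towards +x from x=-29.5; 9 mm between ring and next handle, 6 to walls.
- mandarin: loose mandarin, 62 mm across and 50 mm high, on the bench near the robot: bystander, to be left alone. Origin at its underside. (A jar and a bowl of fruit, both under 110 mm high, stand farther out than the pile and the tray.)
Mind the look-alikes: they are no part of the job. What is meant by the part that bears yellow_ring is not purple, and is the larger of those in its own colour. There is more than one size of the part that bears blue_ring; the job needs the larger.

How it is judged:
By the outcome, as a careful person would: the job done as asked, in the order asked, and still so for the second after the job is handed in, with the robot touching nothing.
It also fails if it takes over 120 s, if anything falls off the work surface, if the arm or the gripper's body presses on something with over 40 N, if the wrist force passes 120 N, or if a joint passes its speed limit or range.

## Working session

There is one attempt and no reset: what is moved stays moved. The work goes in short steps, each a Python script; the robot and the scene stay as the last script left them, time stands still between calls to the robot, and variables do not carry over. Pictures are saved under pics/ and viewed, and the job is handed in when it is done.

```bash
ls; mkdir -p pics
python3 - <<'E'
from station import ctrl,get_state,vision
import cv2,numpy as np
s=get_state();print(s['time'],s['tcp_pos'],s['eef_rot'],s['width'],ctrl.pinch_z)
for n in("top","side"):
    im,d=vision.grab_frame(n);cv2.imwrite(f"pics/{n}0.png",im);np.save(f"{n}0.npy",d)
    c=vision.camera_info(n);print(n,c)
print(vision.camera_info("wrist"))
E
```

```text
pics
0.0 [ 0.16814578 -0.60142832  0.23044294] [-8.72367630e-04  9.90712298e-01  1.35971903e-01 -1.48973306e-04] 0.08517872228034767 -0.0187
top {'mtx': array([[422.85851448,   0.        , 252.32033369],
       [  0.        , 422.85851448, 195.33116891],
       [  0.        ,   0.        ,   1.        ]]), 'R': array([[ 8.06773889e-04, -9.99806613e-01,  1.96490850e-02],
       [-9.95642434e-01, -2.63537450e-03, -9.32158690e-02],
       [ 9.32496250e-02, -1.94882587e-02, -9.95452016e-01]]), 't': array([0.04440353, 0.58521563, 1.15111683])}
side {'mtx': array([[412.58418298,   0.        , 254.10542259],
       [  0.        , 412.58418298, 187.52285292],
       [  0.        ,   0.        ,   1.        ]]), 'R': array([[ 0.96113247, -0.27540209, -0.01944368],
       [-0.20876522, -0.67887522, -0.70394994],
       [ 0.18066946,  0.68064831, -0.70998339]]), 't': array([-0.53643744,  0.18511866,  0.84404887])}
{'mtx': array([[309.93321633,   0.        , 253.10018716],
       [  0.        , 309.93321633, 194.86700967],
       [  0.        ,   0.        ,   1.        ]]), 'hand_eye': array([[-5.93629528e-04, -9.57140568e-01, -2.89623170e-01,
         7.34475994e-02],
       [ 9.99999227e-01, -8.84660121e-04,  8.73946035e-04,
        -3.08523324e-04],
       [-1.09270727e-03, -2.89622427e-01,  9.57140353e-01,
        -1.42574168e-01],
       [ 0.00000000e+00,  0.00000000e+00,  0.00000000e+00,
         1.00000000e+00]])}
```

View pics/top0.png

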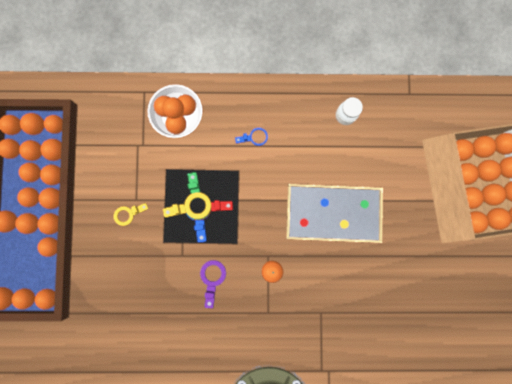

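View pics/side0.png

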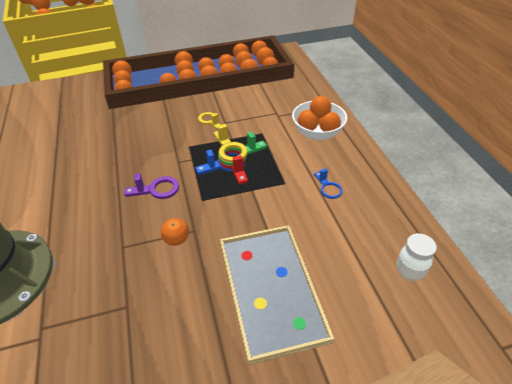

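The image shows these candidates:
- **Yellow:** top (198,206) in the pile on the mat, and a smaller one at (123,215).
- **Purple:** (213,272).
- **Blue:** the lowest in the pile, with its handle at (200,232), and a smaller one at (258,136).

The pile's gauges fit the description because they are the larger ones, stacked on the black mat. I'll confirm that in an enlarged crop.

```bash
cat > h.py <<'E'
import cv2,numpy as np
def bp(c,d,u,v,z=None):
    """pixel-> world, with depth d or with plane height z"""
    K=c['mtx'];R=c['R'];t=c['t']
    r=np.linalg.inv(K)@np.array([u,v,1.])
    if z is None: return R.T@(r*d-t)
    o=-R.T@t; w=R.T@r
    return o+w*(z-o[2])/w[2]
def proj(c,X):
    p=c['mtx']@(c['R']@np.asarray(X)+c['t']);return p[:2]/p[2]
E
python3 - <<'E'
import cv2,numpy as np
im=cv2.imread('pics/top0.png')
a=cv2.resize(im[120:320,100:300],None,fx=4,fy=4,interpolation=cv2.INTER_CUBIC)[:600]
cv2.imwrite('pics/crop0.png',a)
b=cv2.resize(im[170:260,275:395],None,fx=6,fy=6,interpolation=cv2.INTER_CUBIC)
cv2.imwrite('pics/crop1.png',b)
from station import vision
from h import *
for n in('top','side'):
  c=vision.camera_info(n);im=cv2.imread(f'pics/{n}0.png');d=np.load(f'{n}0.npy')
  hsv=cv2.cvtColor(im,cv2.COLOR_BGR2HSV)
  for col,(lo,hi) in dict(yellow=((22,110,100),(34,255,255)),blue=((105,120,90),(122,255,255)),green=((50,100,60),(85,255,255)),red=((175,120,100),(180,255,255)),red2=((0,200,150),(2,255,255))).items():
    m=cv2.inRange(hsv,lo,hi); k,l,st,ce=cv2.connectedComponentsWithStats(m)
    for i in range(1,k):
      if st[i,4]>20 and (n=='side' or 100<ce[i,0]<400):
        mm=(l==i)&(d>0); vv,uu=np.nonzero(mm)
        P=np.array([bp(c,d[v,u],u,v) for u,v in zip(uu,vv)])
        if len(P): print(n,col,st[i,4],ce[i].round(1),np.median(P,0).round(3),'zmax',np.percentile(P[:,2],95).round(3), bp(c,0,*ce[i],z=.007).round(4))
E
```

```text
top yellow 613 [189.2 206.7] [0.548 0.219 0.043] zmax 0.083 [0.5544 0.2228 0.007 ]
top yellow 271 [128.8 213. ] [0.542 0.39  0.008] zmax 0.039 [0.5362 0.3917 0.007 ]
top yellow 49 [343.8 223.7] [ 0.506 -0.214  0.007] zmax 0.011 [ 0.5072 -0.2137  0.007 ]
top blue 21 [260.  130.1] [0.776 0.023 0.009] zmax 0.012 [0.7753 0.0231 0.007 ]
top blue 98 [246.2 139.1] [0.747 0.066 0.009] zmax 0.038 [0.7489 0.0628 0.007 ]
top blue 50 [324.3 202.1] [ 0.568 -0.159  0.007] zmax 0.01 [ 0.5681 -0.1593  0.007 ]
top blue 218 [199.9 230. ] [0.491 0.191 0.013] zmax 0.057 [0.489  0.1919 0.007 ]
top green 200 [192.9 182.6] [0.614 0.208 0.034] zmax 0.077 [0.6228 0.2134 0.007 ]
top green 44 [364.1 203.8] [ 0.563 -0.273  0.008] zmax 0.011 [ 0.5637 -0.2728  0.007 ]
side yellow 7308 [63.5 38.1] [0.108 0.955 0.041] zmax 0.151 [0.1018 1.0862 0.007 ]
side yellow 700 [222.6 136.6] [0.544 0.242 0.042] zmax 0.081 [0.5541 0.3033 0.007 ]
side yellow 108 [259.9 303. ] [ 0.508 -0.215  0.007] zmax 0.009 [ 0.5082 -0.2144  0.007 ]
side blue 31 [216.   63.5] [0.624 0.711 0.005] zmax 0.007 [0.6236 0.7083 0.007 ]
side blue 42 [195.9  68.1] [0.551 0.705 0.004] zmax 0.006 [0.551  0.6989 0.007 ]
side blue 498 [150.3  75.4] [0.391 0.708 0.004] zmax 0.006 [0.3955 0.6984 0.007 ]
side blue 324 [209.7 164. ] [0.496 0.181 0.013] zmax 0.055 [0.4969 0.2022 0.007 ]
side blue 236 [326.4 182.4] [0.752 0.052 0.007] zmax 0.036 [0.7571 0.051  0.007 ]
side blue 92 [281.2 271.5] [ 0.57  -0.16   0.007] zmax 0.01 [ 0.5695 -0.1596  0.007 ]
side green 265 [253.9 143.5] [0.613 0.2   0.034] zmax 0.075 [0.6289 0.2481 0.007 ]
side green 28 [233.8 149. ] [0.567 0.217 0.028] zmax 0.032 [0.5708 0.242  0.007 ]
side green 35 [224.5 161.3] [0.53  0.173 0.03 ] zmax 0.033 [0.5357 0.2012 0.007 ]
side green 125 [298.9 323. ] [ 0.565 -0.274  0.007] zmax 0.01 [ 0.5652 -0.2735  0.007 ]
```

View pics/crop0.png

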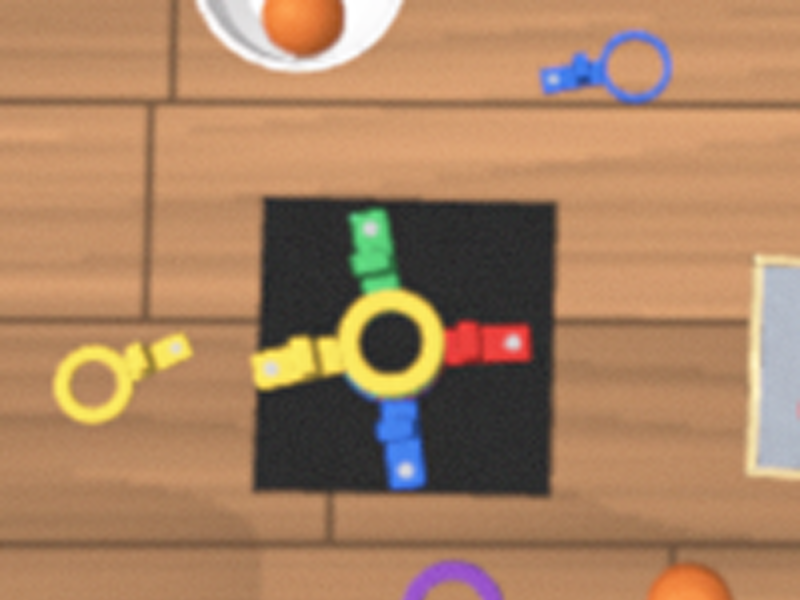

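View pics/crop1.png

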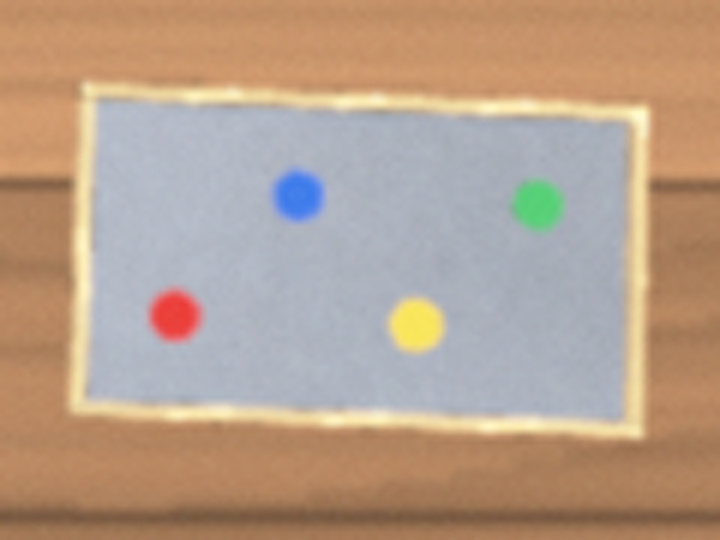

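The crop confirms it. The full-size pile sits on the mat at crop (390,343), order yellow/green/red/blue. The small yellow at crop (92,384), the small blue at (635,67) and the purple at (452,600) are look-alikes. Next I'll take wrist-camera close-ups of the tray and the pile.

```bash
cat >> h.py <<'E'
from scipy.spatial.transform import Rotation as Ro
def quat(a):
    y=np.array([np.cos(a),np.sin(a),0]);z=np.array([0,0,-1.]);x=np.cross(y,z)
    q=Ro.from_matrix(np.c_[x,y,z]).as_quat();return q[[3,0,1,2]]
def wcam(vision,get_state):
    s=get_state();c=vision.camera_info('wrist');q=np.asarray(s['eef_rot'])
    T=np.eye(4);T[:3,:3]=Ro.from_quat(q[[1,2,3,0]]).as_matrix();T[:3,3]=s['tcp_pos']
    M=np.linalg.inv(T@c['hand_eye']);return dict(mtx=c['mtx'],R=M[:3,:3],t=M[:3,3])
E
python3 - <<'E'
from station import ctrl,get_state,vision
from h import *
import pickle
for n,p in(('tray',[.50,-.216,.27]),('pile',[.53,.195,.27])):
    for a in(np.pi/2,-np.pi/2):
        q=ctrl.ik(p,quat(a)); print(n,a,None if q is None else np.round(q,2))
    ctrl.movep(p,quat(np.pi/2)); c=wcam(vision,get_state)
    im,d=vision.grab_frame('wrist');cv2.imwrite(f'pics/w_{n}.png',im);pickle.dump((c,im,d),open(f'w_{n}.pkl','wb'))
    print(get_state()['time'],np.round(get_state()['qpos'],2))
E
```

```text
tray 1.5707963267948966 [ 1.02  0.49 -1.03  1.64  0.44  1.26  1.47]
tray -1.5707963267948966 [ 0.63  0.36 -0.39  1.65  0.15  1.16 -1.36]
2.0 [ 1.02  0.49 -1.03  1.64  0.44  1.26  1.47]
pile 1.5707963267948966 [ 0.24  0.53 -1.04  1.59  0.47  1.29  0.69]
pile -1.5707963267948966 [-0.2   0.39 -0.28  1.6   0.11  1.17 -2.08]
3.575 [ 0.24  0.53 -1.04  1.59  0.47  1.29  0.7 ]
```

View pics/w_tray.png

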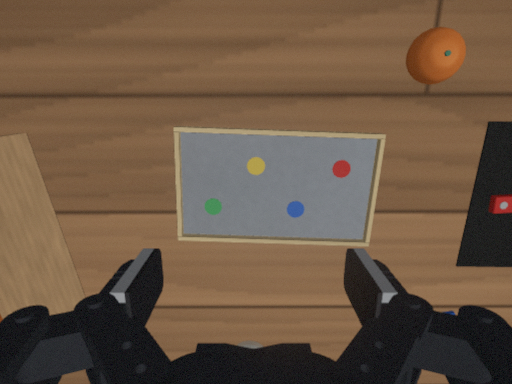

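View pics/w_pile.png

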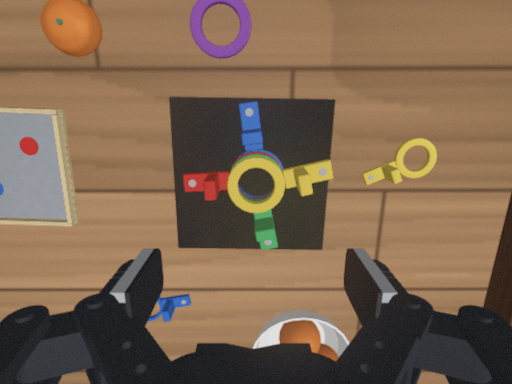

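```bash
cat >> h.py <<'E'
def colmask(im,col):
    hsv=cv2.cvtColor(im,cv2.COLOR_BGR2HSV);h=hsv[...,0].astype(int);s=hsv[...,1];v=hsv[...,2]
    hh=dict(yellow=(22,34),blue=(102,122),green=(48,85),red=(174,183))[col]
    m=((h>=hh[0])&(h<=hh[1]))|((h+180>=hh[0])&(h+180<=hh[1]))
    return m&(s>130)&(v>60)
def cloud(c,d,m):
    v,u=np.nonzero(m&(d>0));K=c['mtx'];z=d[v,u]
    P=np.c_[(u-K[0,2])/K[0,0]*z,(v-K[1,2])/K[1,1]*z,z]
    return (P-c['t'])@c['R'],u,v
PILE=np.array([.553,.202]); LEV=dict(blue=3,red=13,green=23,yellow=33)  # underside mm
E
cat > meas.py <<'E'
from station import vision
from h import *
import pickle
views={}
for n in('top','side'): views[n]=(vision.camera_info(n),cv2.imread(f'pics/{n}0.png'),np.load(f'{n}0.npy'))
views['wtray']=pickle.load(open('w_tray.pkl','rb'));views['wpile']=pickle.load(open('w_pile.pkl','rb'))
print('discs')
for col in('red','yellow','blue','green'):
  for n in('top','side','wtray'):
    c,im,d=views[n];P,u,v=cloud(c,d,colmask(im,col))
    k=(abs(P[:,0]-.537)<.08)&(abs(P[:,1]+.216)<.13)&(P[:,2]<.02)
    if k.sum()>5: print(col,n,k.sum(),bp(c,0,u[k].mean(),v[k].mean(),z=.007)[:2].round(4),P[k,2].mean().round(4))
print('gauges')
for col in LEV:
  for n in('top','side','wpile'):
    c,im,d=views[n];P,u,v=cloud(c,d,colmask(im,col))
    z0=LEV[col]/1000
    r=np.linalg.norm(P[:,:2]-PILE,axis=1)
    b=(r<.12)&(abs(P[:,2]-z0-.052)<.006)
    h=(r<.12)&(r>.040)&(abs(P[:,2]-z0-.010)<.005)
    pts=np.array([bp(c,0,x,y,z=z0+.052)[:2] for x,y in zip(u[b],v[b])],np.float32)
    hp=np.array([bp(c,0,x,y,z=z0+.010)[:2] for x,y in zip(u[h],v[h])],np.float32)
    if len(pts)<4: print(col,n,'few',len(pts),len(hp));continue
    rc=cv2.minAreaRect(pts); rh=cv2.minAreaRect(hp) if len(hp)>4 else None
    cen=np.array(rc[0]);m=pts.mean(0)
    print(col,n,len(pts),len(hp),'blk',m.round(4),cen.round(4),np.round(rc[1],4),'ztop',np.median(P[b,2]).round(4),'| handle mean',hp.mean(0).round(4) if len(hp) else None, [np.round(x,4) for x in rh] if rh else None)
E
python3 meas.py
```

```text
discs
red top 44 [ 0.5115 -0.0999] 0.0068
red side 76 [ 0.513  -0.1003] 0.007
red wtray 225 [ 0.5115 -0.1006] 0.0068
yellow top 41 [ 0.507 -0.214] 0.0069
yellow side 102 [ 0.5086 -0.2144] 0.0073
yellow wtray 214 [ 0.5071 -0.2143] 0.007
blue top 42 [ 0.568  -0.1588] 0.007
blue side 91 [ 0.5694 -0.1594] 0.0072
blue wtray 199 [ 0.5682 -0.1597] 0.0069
green top 32 [ 0.5642 -0.273 ] 0.007
green side 105 [ 0.5652 -0.2735] 0.0074
gauges
blue top 46 112 blk [0.4965 0.1909] [0.4965 0.1909] [0.0133 0.0239] ztop 0.0548 | handle mean [0.4838 0.1882] [array([0.4864, 0.1894]), array([0.0587, 0.0238]), np.float64(7.3547)]
blue side 43 130 blk [0.4988 0.1872] [0.4992 0.1873] [0.0145 0.0276] ztop 0.0542 | handle mean [0.4877 0.1829] [array([0.5016, 0.1842]), array([0.0398, 0.0854]), np.float64(81.2287)]
blue wpile 255 528 blk [0.4962 0.1916] [0.4961 0.1914] [0.0142 0.0234] ztop 0.0548 | handle mean [0.48   0.1894] [array([0.4863, 0.1902]), array([0.0587, 0.0235]), np.float64(7.4877)]
red top 45 111 blk [0.5552 0.141 ] [0.5553 0.141 ] [0.0216 0.0107] ztop 0.0653 | handle mean [0.5558 0.1278] [array([0
[... 663 characters left out ...]
0.0145 0.0277] ztop 0.074 | handle mean [0.6183 0.2005] [array([0.5907, 0.1953]), array([0.1215, 0.0367]), np.float64(19.9245)]
green wpile few 0 0
yellow top 49 87 blk [0.5442 0.2494] [0.544  0.2491] [0.0233 0.0144] ztop 0.0839 | handle mean [0.543  0.2585] [array([0.556 , 0.2269]), array([0.036 , 0.1296]), np.float64(14.2375)]
yellow side 42 63 blk [0.5452 0.2445] [0.5457 0.2437] [0.0231 0.0203] ztop 0.0844 | handle mean [0.5526 0.2302] [array([0.5616, 0.2244]), array([0.0541, 0.1285]), np.float64(8.0318)]
yellow wpile 278 503 blk [0.543  0.2494] [0.5432 0.2494] [0.0246 0.0141] ztop 0.0844 | handle mean [0.5405 0.2605] [array([0.5581, 0.2268]), array([0.0445, 0.1295]), np.float64(11.9043)]
```

```bash
cat > m2.py <<'E'
exec(open('meas.py').read().split("print('discs')")[0])
c,im,d=views['wpile'];P,u,v=cloud(c,d,colmask(im,'yellow'))
r=np.linalg.norm(P[:,:2]-PILE,axis=1)
h=(r<.12)&(abs(P[:,2]-.043)<.005)
hp=np.array([bp(c,0,x,y,z=.043)[:2] for x,y in zip(u[h],v[h])])
ring=np.array([p for p in hp if p[1]<.215])
from scipy.optimize import least_squares
# ring centre: midpoint of annulus fit r=29.5 mean (area-weighted)
f=least_squares(lambda q:np.abs(np.linalg.norm(ring-q,axis=1)-.0297),[.555,.197],loss='soft_l1',f_scale=.003);print('ring',f.x)
far=hp[(hp[:,1]>.262)].astype(np.float32);print(len(far),cv2.minAreaRect(far))
b=np.array([.5434,.2494]);print(np.degrees(np.arctan2(*(b-f.x)[::-1])),np.linalg.norm(b-f.x))
A=np.array([[-29.5,85.5],[-29.5,-28.5],[29.5,28.5],[29.5,-85.5]])/1000
B=np.array([[.5117,-.1003],[.5072,-.2142],[.5683,-.1593],[.5643,-.2731]])
a=A[:,0]+1j*A[:,1];bb=B[:,0]+1j*B[:,1];t=bb.mean();k=np.vdot(a,bb-t)/np.vdot(a,a)
print('tray',t,abs(k),np.degrees(np.angle(k)),np.abs(a*k/abs(k)+t-bb))
E
python3 m2.py
```

```text
ring [0.55538704 0.19597219]
350 ((0.5376306772232056, 0.2750248312950134), (0.02430403232574463, 0.026729781180620193), 12.003711700439453)
102.64545036941757 0.05475600638293503
tray (0.537875-0.186725j) 0.9990081286842768 -2.0999510058545057 [0.00019842 0.00016819 0.00010263 0.00016767]
```

```bash
cat >> h.py <<'E'
TY=-2.1; TC=np.array([.5379,-.1867])
def tw(x,y):
    a=np.radians(TY);return TC+np.array([x*np.cos(a)-y*np.sin(a),x*np.sin(a)+y*np.cos(a)])
# colour: block xy, gauge angle deg, point z ; target disc centre, target angle
PICK=dict(yellow=((.5434,.2494),102.3,.038),green=((.6074,.2066),10.9,.028),red=((.5547,.1420),-86.8,.018),blue=((.4962,.1913),187.4,.008))
DISC=dict(red=((-.0295,.0855),TY),yellow=((-.0295,-.0285),TY),blue=((.0295,.0285),180+TY),green=((.0295,-.0855),180+TY))
GZ=.013
def place_pose(col,flip):
    (x,y),ang=DISC[col];a=np.radians(ang);p=tw(x,y)+.055*np.array([np.cos(a),np.sin(a)])
    return p,a+flip*np.pi
E
python3 - <<'E'
from station import ctrl
from h import *
for col in('yellow','green','red','blue'):
  for f in(0,1):
    p,a,z=PICK[col]; A=np.radians(a)+f*np.pi
    q1=ctrl.ik([*p,z+GZ],quat(A));pp,pa=place_pose(col,f);q2=ctrl.ik([*pp,.026],quat(pa));q3=ctrl.ik([*pp,.17],quat(pa));q0=ctrl.ik([*p,.17],quat(A))
    print(col,f,pp.round(4),*[None if q is None else np.round(q,2) for q in(q0,q1,q2,q3)])
E
```

```text
yellow 0 [ 0.5623 -0.2161] [ 0.11  0.68 -1.01  1.66  0.63  1.16  0.72] [ 0.05  0.81 -0.9   1.78  0.77  0.94  0.6 ] [ 0.64  0.74 -0.52  1.79  0.51  0.75 -0.18] [ 0.73  0.59 -0.66  1.65  0.4   1.05 -0.09]
yellow 1 [ 0.5623 -0.2161] [-0.33  0.52 -0.22  1.66  0.13  0.97 -1.95] [-0.38  0.66 -0.15  1.79  0.14  0.71 -1.96] [ 0.97  1.02 -1.24  1.79  1.06  1.18  2.49] [ 1.02  0.88 -1.4   1.64  0.88  1.39  2.61]
green 0 [ 0.5093 -0.2712] [-0.03  0.63 -0.58  1.54  0.37  1.09 -0.51] [-0.07  0.76 -0.51  1.67  0.47  0.84 -0.59] [ 1.11  1.   -1.25  1.86  1.07  1.16  2.56] [ 1.18  0.86 -1.42  1.71  0.87  1.37  2.7 ]
green 1 [ 0.5093 -0.2712] [ 0.28  0.92 -1.38  1.53  0.91  1.44  2.19] [ 0.25  1.04 -1.26  1.66  1.05  1.25  2.09] [ 0.79  0.72 -0.55  1.86  0.55  0.72 -0.11] [ 0.91  0.56 -0.73  1.72  0.43  1.03 -0.01]
red 0 [ 0.5665 -0.1022] [-0.17  0.48 -0.19  1.73  0.11  0.94 -1.92] [-0.22  0.66 -0.11  1.87  0.12  0.62 -1.92] [ 0.44  0.7  -0.48  1.86  0.49  0.69 -0.36] [ 0.52  0.53 -0.6   1.72  0.35  1.   -0.25]
red 1 [ 0.5665 -0.1022] [ 0.3   0.64 -0.99  1.73  0.59  1.11  0.75] [ 0.21  0.79 -0.84  1.87  0.77  0.85  0.6 ] [ 0.8   0.99 -1.24  1.86  1.06  1.14  2.26] [ 0.86  0.85 -1.4   1.72  0.86  1.35  2.4 ]
blue 0 [ 0.5135 -0.1573] [ 0.36  0.78 -1.4   1.83  0.81  1.27  2.  ] [ 0.27  0.94 -1.21  1.98  1.06  1.05  1.82] [ 0.94  0.96 -1.25  1.96  1.06  1.09  2.32] [ 0.98  0.69 -1.23  1.82  0.71  1.16  2.62]
blue 1 [ 0.5135 -0.1573] [ 0.    0.47 -0.62  1.83  0.33  0.94 -0.63] [-0.11  0.66 -0.47  1.98  0.51  0.61 -0.79] [ 0.57  0.67 -0.5   1.97  0.52  0.64 -0.3 ] [ 0.69  0.49 -0.66  1.82  0.36  0.96 -0.16]
```

```bash
cat > run.py <<'E'
from station import ctrl,get_state,vision
from h import *
FL=dict(yellow=0,green=1,red=0,blue=1)
def st(t):
    s=get_state();print(t,'t',round(s['time'],2),'tcp',np.round(s['tcp_pos'],4),'w',round(s['width'],4),'F',np.round(s['contact_force'],2));return s
def snap(tag,cams=('top','side')):
    for n in cams:
        im,d=vision.grab_frame(n);cv2.imwrite(f'pics/{n}_{tag}.png',im);np.save(f'{n}_{tag}.npy',d)
def pick(col,p=None,ang=None):
    p0,a0,z=PICK[col];p=p0 if p is None else p;a=np.radians(a0 if ang is None else ang)+FL[col]*np.pi
    ctrl.movep([*p,.17],quat(a)); st('above')
    ctrl.movel([*p,z+GZ],max_speed=.12); st('down')
    ctrl.close_gripper(force=50); s=st('closed')
    if not .010<s['width']<.020: raise SystemExit('bad grasp')
    ctrl.movel([*p,z+GZ+.03],max_speed=.06); ctrl.movel([*p,.20],max_speed=.12); st('lifted')
    snap('lift_'+col)
def place(col,d=(0,0)):
    pp,a=place_pose(col,FL[col]);pp=pp+np.array(d)
    ctrl.movep([*pp,.20],quat(a)); st('over')
    ctrl.movel([*pp,.050],max_speed=.15); ctrl.movel([*pp,.011+GZ+.0012],max_speed=.03); s=st('low')
    ctrl.ungrasp(); st('open'); ctrl.movel([*pp,.17],max_speed=.12); st('up')
E
python3 - <<'E'
from run import *
pick('yellow')
E
python3 -c "
import cv2
a=cv2.imread('pics/top_lift_yellow.png')[130:280,120:270];b=cv2.imread('pics/side_lift_yellow.png')[60:210,150:300]
import numpy as np;cv2.imwrite('pics/ly.png',cv2.resize(np.hstack([a,b]),None,fx=2.6,fy=2.6,interpolation=2))"
```

```text
above t 4.11 tcp [0.5436 0.2489 0.1704] w 0.0857 F [0.39 0.93 0.67]
down t 5.25 tcp [0.5438 0.2498 0.0518] w 0.0853 F [ 0.93 -0.85  0.13]
closed t 5.9 tcp [0.5435 0.2494 0.0512] w 0.0131 F [ 0.06 -0.71  2.04]
lifted t 7.69 tcp [0.5431 0.249  0.1992] w 0.0135 F [ 0.73  0.04 -1.43]
```

View pics/ly.png

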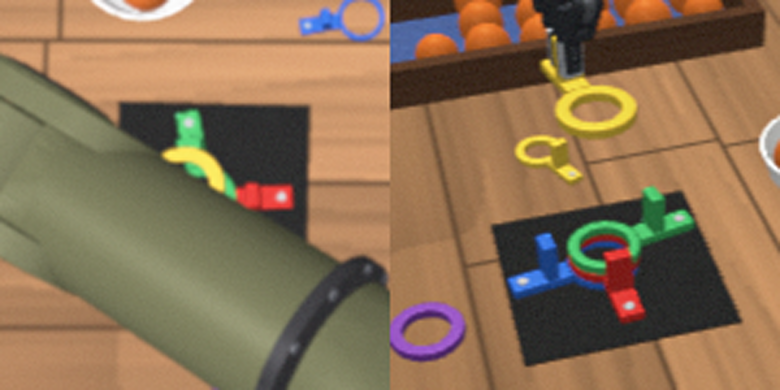

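Yellow is held level at right crop (597,107), and the green/red/blue stack at (605,245) hasn't moved. Next I'll place it.

Run:
```python
from run import *
place('yellow')
# look with wrist over tray, on the way
ctrl.movep([.50,-.216,.27],quat(np.pi/2)); c=wcam(vision,get_state)
im,d=vision.grab_frame('wrist');cv2.imwrite('pics/w_y.png',im)
import pickle;pickle.dump((c,im,d),open('w_y.pkl','wb'))
```

```text
over t 9.49 tcp [ 0.5629 -0.2142  0.2001] w 0.0135 F [ 0.24  0.26 -1.65]
low t 11.62 tcp [ 0.5625 -0.2161  0.0253] w 0.0135 F [ 0.35 -0.79 -0.99]
open t 12.31 tcp [ 0.5623 -0.2161  0.0252] w 0.0853 F [-0.68 -0.06  0.09]
up t 13.67 tcp [ 0.5619 -0.2161  0.1692] w 0.0852 F [0.14 0.4  0.43]
```

View pics/w_y.png

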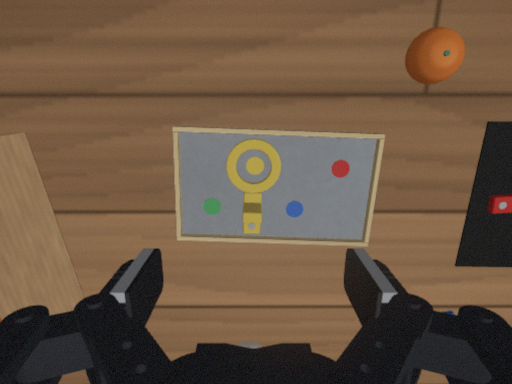

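Yellow's ring (254,166) is centred on its disc (255,166), with the handle straight across. I'll re-measure the pile, then do green.

```bash
cat > remeas.py <<'E'
from run import *
def remeas(cols):
    ctrl.movep([.49,.195,.27],quat(np.pi/2)); ctrl.pause(.2); c=wcam(vision,get_state)
    im,d=vision.grab_frame('wrist');cv2.imwrite(f'pics/w_re_{cols[0]}.png',im)
    out={}
    for col in cols:
        P,u,v=cloud(c,d,colmask(im,col));z0=LEV[col]/1000
        r=np.linalg.norm(P[:,:2]-PILE,axis=1)
        b=(r<.12)&(abs(P[:,2]-z0-.052)<.006);h=(r<.12)&(r>.05)&(abs(P[:,2]-z0-.010)<.005)
        if b.sum()<20: print(col,'few',b.sum());continue
        pts=np.array([bp(c,0,x,y,z=z0+.052)[:2] for x,y in zip(u[b],v[b])],np.float32)
        hp=np.array([bp(c,0,x,y,z=z0+.010)[:2] for x,y in zip(u[h],v[h])],np.float32)
        rc=cv2.minAreaRect(pts);rh=cv2.minAreaRect(hp) if len(hp)>4 else 0
        print(col,len(pts),len(hp),np.round(rc[0],4),np.round(rc[1],4),'h',rh,'plan',PICK[col][:2]);out[col]=np.array(rc[0])
    return out
E
python3 - <<'E'
from remeas import *
remeas(['green','red','blue'])
E
```

```text
green 20 3 [0.6057 0.2073] [0.0232 0.0123] h 0 plan ((0.6074, 0.2066), 10.9)
red 229 398 [0.5537 0.1425] [0.0246 0.0144] h ((0.5551108717918396, 0.1277734637260437), (0.02486763522028923, 0.050401195883750916), 2.7331104278564453) plan ((0.5547, 0.142), -86.8)
blue 240 421 [0.4957 0.1915] [0.0145 0.0235] h ((0.4738927185535431, 0.18874427676200867), (0.03466695547103882, 0.023443445563316345), 7.26517391204834) plan ((0.4962, 0.1913), 187.4)
```

View pics/w_re_green.png

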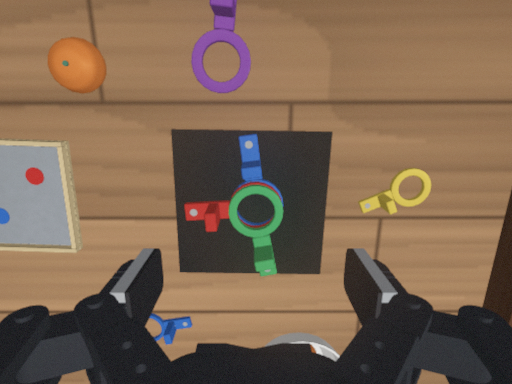

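The pile is unmoved: green (256,211), red block (211,216), blue block (251,165). Green is next, using the planned pose.

```bash
python3 - <<'E'
from run import *
pick('green')
E
python3 -c "
import cv2
a=cv2.imread('pics/top_lift_green.png')[130:280,120:270];b=cv2.imread('pics/side_lift_green.png')[60:210,170:320]
import numpy as np;cv2.imwrite('pics/lg.png',cv2.resize(np.hstack([a,b]),None,fx=2.6,fy=2.6,interpolation=2))"
```

```text
above t 18.2 tcp [0.6073 0.2067 0.1703] w 0.0853 F [ 0.04 -0.89  0.69]
down t 19.43 tcp [0.6078 0.207  0.042 ] w 0.0853 F [-0.67 -1.39 -0.41]
closed t 20.07 tcp [0.6075 0.2066 0.0412] w 0.0131 F [ 0.56 -1.52  2.88]
lifted t 21.95 tcp [0.6072 0.2062 0.199 ] w 0.0136 F [ 0.21  0.17 -0.68]
```

View pics/lg.png

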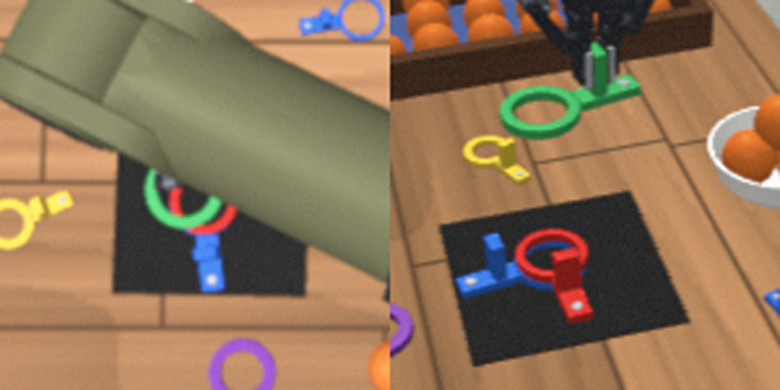

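Green is held level at right crop (540,110), and red/blue at (550,255) are undisturbed.

```bash
python3 - <<'E'
from run import *
place('green')
from remeas import remeas
remeas(['red','blue'])
snap('g')
E
python3 -c "
import cv2
import numpy as np
a=cv2.imread('pics/top_g.png')[170:260,275:395];b=cv2.imread('pics/side_g.png')[215:365,200:350]
cv2.imwrite('pics/tg.png',np.hstack([cv2.resize(a,(440,330),interpolation=2),cv2.resize(b,(330,330),interpolation=2)]))"
```

```text
over t 23.82 tcp [ 0.5099 -0.2694  0.1992] w 0.0137 F [ 0.31  0.84 -2.22]
low t 25.95 tcp [ 0.5094 -0.2713  0.0253] w 0.0132 F [-0.94 -0.09 -1.18]
open t 26.64 tcp [ 0.5093 -0.2712  0.0252] w 0.0857 F [-0.44  0.19  0.5 ]
up t 28.0 tcp [ 0.5089 -0.2709  0.1693] w 0.0855 F [ 0.92 -0.71 -0.38]
red 227 400 [0.5539 0.1424] [0.0256 0.0143] h ((0.5550320744514465, 0.12782372534275055), (0.024874452501535416, 0.050620369613170624), 3.0371358394622803) plan ((0.5547, 0.142), -86.8)
blue 243 421 [0.4957 0.1914] [0.0146 0.0235] h ((0.47359949350357056, 0.18864494562149048), (0.03408131003379822, 0.02345430478453636), 7.3040924072265625) plan ((0.4962, 0.1913), 187.4)
```

View pics/tg.png

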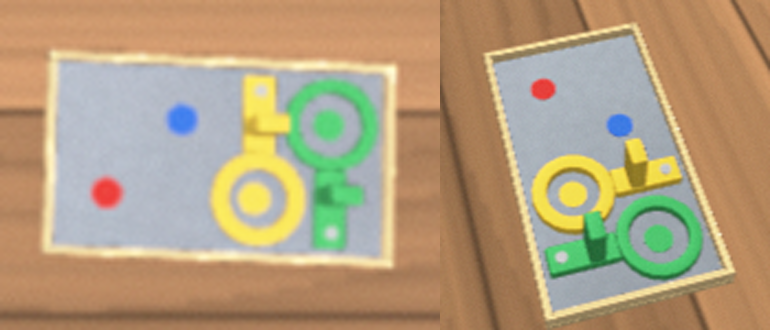

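Green and yellow are both flat and centred on their discs, at left crop (328,125) and (256,198). Red and blue are still in the planned poses, so red is next.

```bash
python3 - <<'E'
from run import *
pick('red')
E
python3 -c "
import cv2
a=cv2.imread('pics/top_lift_red.png')[130:280,120:270];b=cv2.imread('pics/side_lift_red.png')[60:210,170:320]
import numpy as np;cv2.imwrite('pics/lr.png',cv2.resize(np.hstack([a,b]),None,fx=2.6,fy=2.6,interpolation=2))"
```

```text
above t 32.27 tcp [0.5547 0.1421 0.1701] w 0.0853 F [-0.35  0.31 -0.69]
down t 33.58 tcp [0.5552 0.142  0.0317] w 0.0859 F [ 1.69 -0.42  0.93]
closed t 34.23 tcp [0.5548 0.1421 0.0312] w 0.0135 F [-0.8   1.13  2.36]
lifted t 36.18 tcp [0.5542 0.142  0.1992] w 0.0133 F [ 0.35  0.19 -1.56]
```

View pics/lr.png

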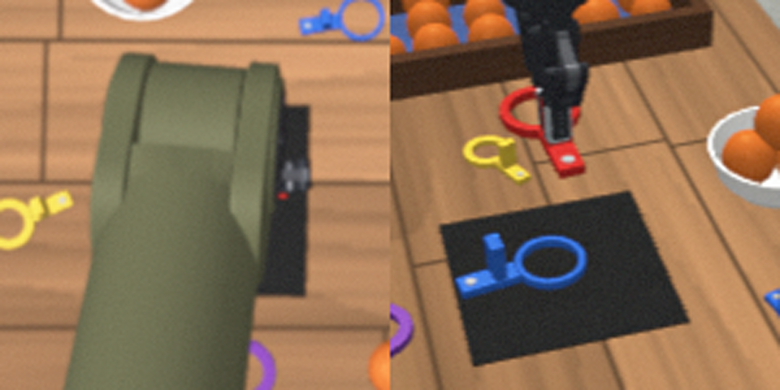

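Red is held at right crop (540,112), and blue lies alone on the mat at (550,262).

```bash
python3 - <<'E'
from run import *
place('red')
from remeas import remeas
remeas(['blue'])
snap('r')
pick('blue')
E
python3 -c "
import cv2
import numpy as np
a=cv2.imread('pics/top_r.png')[170:260,275:395];b=cv2.imread('pics/side_lift_blue.png')[60:360,120:420]
cv2.imwrite('pics/tr.png',np.hstack([cv2.resize(a,(440,330),interpolation=2),cv2.resize(b,(330,330),interpolation=2)]))"
```

```text
over t 37.77 tcp [ 0.5666 -0.1014  0.1998] w 0.0135 F [ 0.25  1.02 -2.43]
low t 39.89 tcp [ 0.5666 -0.1022  0.0253] w 0.0133 F [-0.26  0.34 -1.74]
open t 40.58 tcp [ 0.5665 -0.1022  0.0252] w 0.0855 F [-0.06 -1.17  0.28]
up t 41.94 tcp [ 0.5661 -0.1021  0.1693] w 0.0855 F [-0.28 -0.28 -0.25]
blue 243 421 [0.4956 0.1916] [0.0146 0.0236] h ((0.4738242030143738, 0.18871071934700012), (0.03424404561519623, 0.02357109822332859), 7.271148204803467) plan ((0.4962, 0.1913), 187.4)
above t 44.69 tcp [0.4964 0.1914 0.1702] w 0.0854 F [ 0.19  0.28 -0.11]
down t 46.08 tcp [0.4966 0.1914 0.0216] w 0.0854 F [-0.34 -0.21  0.04]
closed t 46.73 tcp [0.4964 0.1914 0.0212] w 0.0132 F [-1.01  0.04  3.35]
lifted t 48.77 tcp [0.4958 0.1912 0.1993] w 0.0132 F [ 0.04  0.04 -0.87]
```

View pics/tr.png

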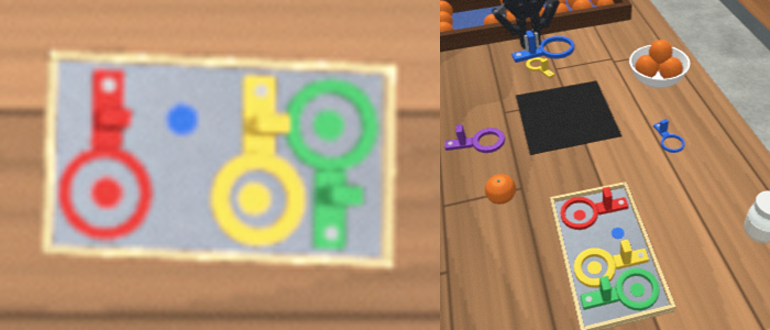

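Red is centred at left crop (106,192), and blue is held at right crop (545,47). Next I'll place blue.

Run:
```python
from run import *
place('blue')
ctrl.movep([.45,-.19,.30],quat(np.pi/2)); ctrl.pause(.3); c=wcam(vision,get_state)
im,d=vision.grab_frame('wrist');cv2.imwrite('pics/w_end.png',im)
ctrl.set_joints([1.403,.507,-.238,1.5,.126,1.149,-.155]);snap('end');st('end')
for col in LEV:
    P,u,v=cloud(c,d,colmask(im,col));k=(abs(P[:,0]-.537)<.08)&(abs(P[:,1]+.187)<.14)&(P[:,2]<.025)
    print(col,'z handle/ring',np.percentile(P[k,2],[5,50,95]).round(4))
a=cv2.imread('pics/top_end.png');cv2.imwrite('pics/te.png',np.hstack([cv2.resize(a[170:260,275:395],(440,330),interpolation=2),cv2.resize(cv2.imread('pics/side_end.png')[160:360,150:350],(330,330),interpolation=2)]))
```

```text
over t 50.19 tcp [ 0.514  -0.1554  0.1999] w 0.0134 F [ 0.    0.7  -1.59]
low t 52.32 tcp [ 0.5136 -0.1574  0.0253] w 0.0131 F [ 0.24  0.57 -1.16]
open t 53.01 tcp [ 0.5135 -0.1573  0.0252] w 0.0853 F [-0.8   0.14 -0.28]
up t 54.37 tcp [ 0.513  -0.1572  0.1693] w 0.0852 F [ 0.07  0.03 -0.62]
end t 58.01 tcp [ 0.1702 -0.6014  0.232 ] w 0.0852 F [0.04 0.88 0.37]
blue z handle/ring [0.0065 0.0153 0.0171]
red z handle/ring [0.0066 0.0152 0.017 ]
green z handle/ring [0.0068 0.0155 0.0169]
yellow z handle/ring [0.0069 0.0155 0.0172]
```

View pics/te.png

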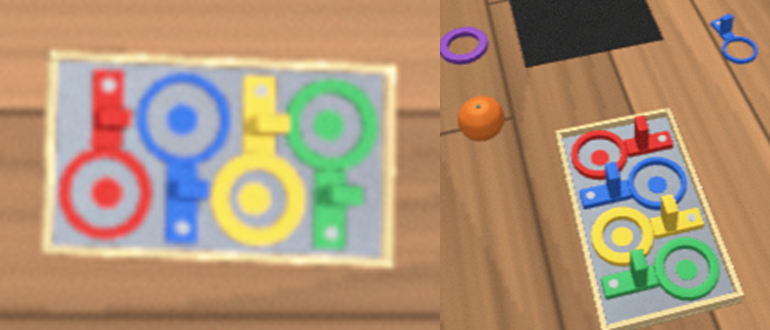

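View pics/w_end.png

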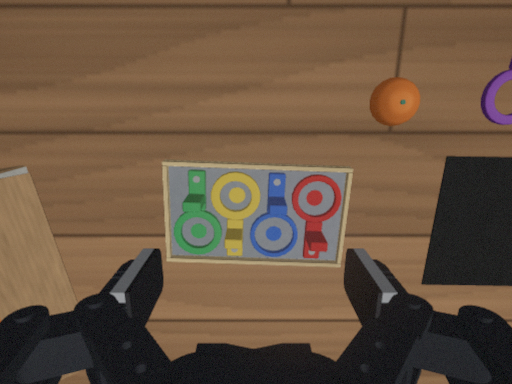

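View pics/top_end.png

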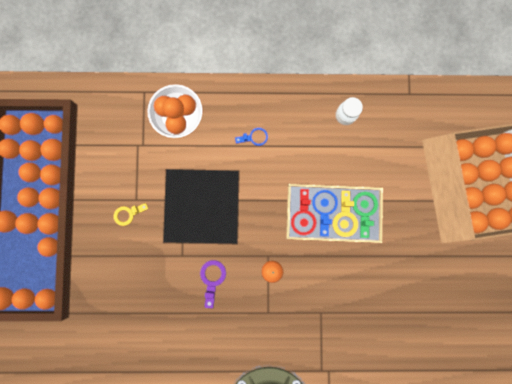

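All four gauges lie flat in the tray, each with its disc centred in the ring, head to tail. The mandarin (272,272) and the look-alikes are where they were, so I'm handing the job in.

```bash
python3 -c "
from station import ticket
print(ticket.close_job())"
```

```text
the job is handed in; nothing more can be done
None
```

I took the pile apart from the top down (yellow, green, red, blue) and packed the four gauges in the tray. Each ring is around the disc of its own colour, with its handle straight across to the far side. I handed the job in at about 58 s of the 120 s allowed.

The final top, side and wrist pictures show each disc whole and centred in its hole, with the four lying flat, head to tail. Their top faces measured about 15–17 mm, against 16 mm expected. The arm was parked clear of everything, and the mandarin and the look-alike gauges look unmoved.

The force readings I took stayed below about 4 N. The wrist camera saw green only partly in the pile, so I took its pose from the top camera; the grasp and placing were good. The side camera's disc positions were about 1.5 mm off the other two in x, so I used the top and wrist values there. No check failed.

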